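Lock the depth stop on the kit-press stand

TASK

The red lock nut sits loose on the threaded rod of the kit-press stand. Run it down clockwise onto the blue stop nut below and tighten it firmly, until the spring washer between them is squashed flat, so that the pair is locked; do not force it so hard that the blue stop nut is dragged round from its setting. Then let go, leaving the tubes and everything else as they stand.

Things in the scene. Friction and masses are not known exactly. Their poses are not given: they have to be found in the camera images.
- stand: Grey base plate 130 x 250 x 18 mm, screwed down. Origin on its underside, below the threaded rod. Local +y runs along the plate to a steel guide post (18 mm diameter, top 123 mm above the table) at y = 145 mm; a cream bridge bar 44 mm wide, its top 42 mm above the table, joins post and rod. Within 65 mm of the rod nothing but rod and nuts is higher than the bridge.
- rod_top (a point): Top centre of the fixed upright threaded steel rod, 17 mm diameter, 120 mm above the table. It sticks out of the lock nut by 14 to 26 mm at the start and up to 30 mm at the end. Right-hand coarse thread: clockwise seen from above runs a nut down, 1.9 mm per radian (12 mm per turn).
- lock_nut_mid (a point): Centre (half-way up, on the rod axis) of the red plastic hexagonal lock nut: 40 mm across flats, 46 mm across corners, 18 mm high. The frame turns with it: outward normals of its flats lie along its own x axis and every 60 degrees from there. Grip it firmly. Running torque 0.05 N m. Once down on the washer, 1.6 to 2.8 rad from the start, it still turns freely by an unknown 0 to 1.2 rad (0.1 N m) before the washer bites.
- set_nut_top (a point): Top centre of the blue hexagonal stop nut, 30 mm across flats, 16 mm high, on a stiff thread; dragged round at 0.7 to 1.1 N m. The dark spring washer on it (27 mm wide) is 4 mm high free, 2.5 mm flat, so the lock nut's centre ends about 11.2 mm above this point. Squashing takes 0.8 rad at 0.12 to 0.36 N m, then the torque climbs at once: 0.45 to 0.6 N m is tight. It stays squashed.
- set_nut_mark (a point): White witness line on the side of the blue stop nut, 16 mm from the rod axis and half-way up the nut. It must stay where it is.
- tube_a_mid (a point): Middle (56 mm above its foot) of a loose clear kit tube with red rings, 36 mm diameter, 122 mm high, standing on the stand's plate beside the guide post. Bystander: leave alone.
- tube_b_mid (a point): Middle (56 mm above its foot) of a like tube with blue rings standing on the table. Bystander: leave alone.
- tube_c_mid (a point): Middle (56 mm above its foot) of a like tube with red rings standing on the table. Bystander: leave alone.
- spare_washer: Spare spring washer, dark ring 27 mm diameter, 4 mm high, lying loose on the stand's plate; origin at the centre of its underside. Bystander: leave alone.
- saline: White closed bottle with blue cap, 56 mm diameter, 130 mm high, standing on the table; origin at the centre of its underside. Bystander: leave alone.
- spanner: Steel spanner 160 mm long, lying on the table, too small for these nuts; origin under its middle. Bystander: leave alone.

How it is judged:
By the outcome, as a careful person would: the job done as asked, in the order asked, and still so for the second after the job is handed in, with the robot touching nothing.
It also fails if it takes over 72 s, if anything falls off the work surface, if the arm or the gripper's body presses on something with over 40 N, if the wrist force passes 120 N, or if a joint passes its speed limit or range.

ROBOT

A 7-joint arm with a two-finger parallel gripper is mounted at the origin on the work surface. World frame = base frame: x ahead of the robot, y to its left, z up, the work surface at z = 0. Lengths are in mm, angles in degrees, forces in N, time in s.
With the tool pointing down it reaches from about 350 to 775 mm from the base axis. Payload 3.1 kg.
Tool frame: the origin (TCP) lies between the finger pads; the fingertips stand 22 mm ahead of it and the grasp point (between the pads) lies 3 mm ahead of it; z points along the fingers, y is the line along which they close (so a half turn about z gives the same grasp; the last joint's range is limited). The gripper opens to 85 mm and grips with 20 to 120 N. Pads are 22 mm wide; open, the fingers measure 114 mm over their backs; the gripper's body (76 mm by 85 mm) begins 54 mm behind the grasp point. The pads swing forward as they close: fully open they stand 13 mm farther back than shut.
Start: joints at [-76.473, 17.813, 0.802, 86.603, -0.252, 75.585, -1.558], TCP at [150.804, 528.938, 253.304] pointing down, gripper open.
Joint ranges: [-154.91, 154.91], [-16.99, 109.72], [-72.82, 74.43], [7.12, 147.25], [-82.49, 262.49], [11.32, 116.49], [-174.64, 174.64]. Speed limits (degrees/s): [159.86, 159.86, 180, 180, 180, 180, 180].

INTERFACE

Orientations are given as a 3x3 rotation matrix whose columns are the frame's x, y, z axes.
In Python, from workcell import sensors, eyes, robot gives the robot as it stands.
- The arm moves only by the tool step_arm, never from a script. Its argument "commands" is one flat list of numbers, 7 for each row, row after row: the turn, a rotation vector about the world's x, y, z in units of 5 degrees (1.0 is 5 degrees), then the shift along the world's x, y, z in units of 60 mm (1.0 is 60 mm), then the opening, from -1 (shut) to 1 (fully open). In form: [ax, ay, az, dx, dy, dz, fingers, ax, ay, az, dx, dy, dz, fingers, ...]. A call has 1 to 5 rows; each row shifts and turns the commanded pose from where the row before left it; what a row does not reach is not made up. A row lasts 1/8 s, in which the tool goes at most 62.5 mm and 10.7 degrees, less where a joint would pass 70% of its speed; a pose out of reach is approached as far as the arm can. A call is refused whole if a number of a shift passes 1 or a number of a turn 1, either way. A call with a gripper value outside its range is refused whole. The fingers move at their own pace and stop on an object; "squeeze" is the grip in N (left out, the last holds). Time passes only in rows, so rows that do not move let the fingers close. It gives the time, the measured TCP pose, the force, the opening and the grip force at its end, in the units of the state.
- sensors.state(): the state, without advancing time (a new reading comes with each control period).
- eyes.read_camera(name): name is "scene" or "top" or "wrist"; returns the picture (384x512x3 uint8, red, green, blue); there is no depth.
- eyes.camera_info(name): a dict with "fov_y" (degrees; the focal length in pixels is half the picture's height over the tangent of half this angle, whatever the lens; pixels are square), "cx", "cy" (the principal point, pixels), "pose" (4x4, takes a point from camera to world coordinates). Camera axes: x right, y up, looking along -z (the intrinsics and any distortion apply to the point x, -y, -z); pixel columns grow to the right and rows downward; lengths in mm; the calibration is good to about 2 mm. A picture is of the moment at which its call begins: read the wrist's pose just before it. camera_info takes no time and is no camera call; for the wrist camera it gives the pose at the moment of the call.
- robot.sign_off(): hands the job in; it is judged then, once.
The state is a dict: "time_s": time; "qpos": joint angles; "joint_vel": joint speeds; "tau": joint torques, N m; "eef_pos": TCP position; "eef_rot": TCP orientation; "ft_force": force on the tool from outside, world axes, zero at the start; "torque": the same for the moment, N m; "gripper_width": finger opening in mm; "gripper_force": force on a finger pad.
Only numpy, scipy, OpenCV 4.12 (cv2) and the standard library are available. Lean on these libraries where they do the work, as an engineer would, in place of code of your own. Each camera call takes 0.05 s, during which the arm holds its last target. There are 200 camera calls.

## Working session

There is one attempt and no reset: what is moved stays moved. The work goes in short steps, Python scripts to look and compute and a tool call to move; the robot and the scene stay as the last step left them, time stands still between calls to the robot, and variables do not carry over. Pictures are saved under pics/ and viewed, at most 10 in all, crops included, and the job is handed in when it is done.

Besides the shell and the picture viewer there is one more tool, called after "Call:" by a JSON object that holds its "method" and its "body", one argument or row to a line. step_arm: Moves the arm, as the interface text tells. Its arguments: {"type":"object","properties":{"commands":{"type":"array","items":{"type":"number"}},"squeeze":{"type":"number"}},"required":["commands"]}

```bash
mkdir -p pics; ls
python3 - <<'E'
from workcell import sensors, eyes, robot
import cv2, numpy as np
s=sensors.state(); print({k:np.round(v,3).tolist() for k,v in s.items()})
for n in ("scene","top","wrist"):
    i=eyes.camera_info(n); print(n,{k:(np.round(v,3).tolist() if not isinstance(v,(str,dict)) else v) for k,v in i.items()})
    im=eyes.read_camera(n); cv2.imwrite(f"pics/{n}0.png",im[:,:,::-1])
a=[cv2.imread(f"pics/{n}0.png") for n in ("scene","top")]
E
```

```text
pics
{'time_s': 0.0, 'qpos': [-76.475, 17.862, 0.8, 86.693, -0.254, 75.583, -1.557], 'joint_vel': [0.094, 0.107, -0.029, 0.058, 0.048, 0.145, 0.0], 'tau': [-0.0, -37.991, 0.146, -23.059, 0.012, 0.013, -0.0], 'eef_pos': [150.586, 528.274, 252.197], 'eef_rot': [[-0.962, 0.274, -0.001], [0.274, 0.962, -0.002], [-0.0, -0.002, -1.0]], 'ft_force': [-0.92, -0.334, -0.907], 'torque': [0.019, -0.01, -0.008], 'gripper_force': 0.0, 'gripper_width': 85.343}
scene {'fov_y': 51.754, 'cx': 255.581, 'cy': 190.107, 'pose': [[-0.566, -0.568, 0.598, 1154.098], [0.825, -0.386, 0.414, 476.507], [-0.004, 0.727, 0.686, 840.981], [0.0, 0.0, 0.0, 1.0]]}
top {'fov_y': 47.119, 'cx': 253.924, 'cy': 197.9, 'pose': [[0.005, 0.989, -0.145, 293.371], [-1.0, 0.005, -0.003, 25.194], [-0.002, 0.145, 0.989, 1479.791], [0.0, 0.0, 0.0, 1.0]]}
wrist {'fov_y': 60.049, 'cx': 258.219, 'cy': 194.014, 'pose': [[0.273, -0.919, -0.283, 78.381], [0.962, 0.26, 0.083, 550.035], [-0.002, -0.295, 0.956, 372.854], [0.0, 0.0, 0.0, 1.0]]}
```

View pics/scene0.png

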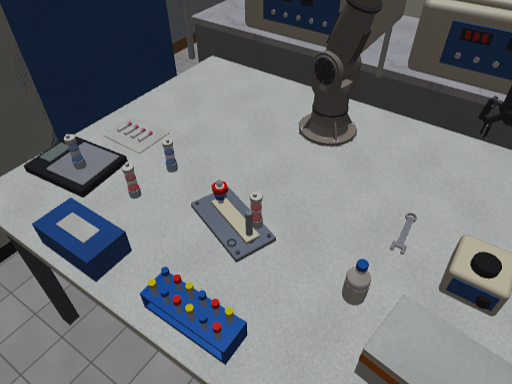

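View pics/top0.png

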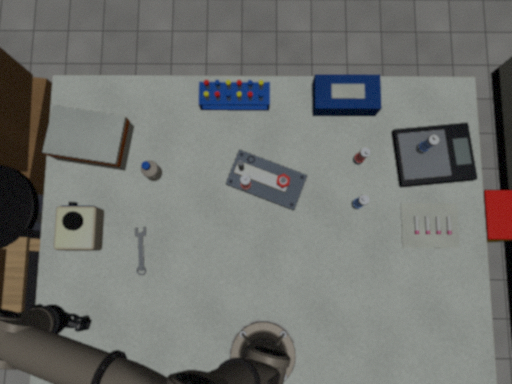

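The scene view shows the nut on its rod at about (220,187), the post at (249,222) and tube A at (257,208). The top view shows the nut at about (283,181) and tube A at (245,183). Next I'll zoom in on both.

```bash
cat > h.py <<'E'
import numpy as np, cv2
from workcell import sensors, eyes
def P(n):
    i=eyes.camera_info(n); f=192/np.tan(np.radians(i["fov_y"]/2)); return i,f
def ray(n,u,v,i=None):
    i0,f=P(n); i=i or i0
    T=np.array(i["pose"]); d=T[:3,:3]@np.array([(u-i["cx"])/f,-(v-i["cy"])/f,-1]); return T[:3,3],d
def atz(n,u,v,z,i=None):
    o,d=ray(n,u,v,i); return o+d*(z-o[2])/d[2]
def proj(n,p,i=None):
    i0,f=P(n); i=i or i0
    T=np.array(i["pose"]); c=T[:3,:3].T@(np.asarray(p,float)-T[:3,3]); return i["cx"]+f*c[0]/-c[2], i["cy"]-f*c[1]/-c[2]
E
python3 - <<'E'
from h import *
a=cv2.imread("pics/scene0.png")[160:270,180:290]; b=cv2.imread("pics/top0.png")[140:220,215:315]
a=cv2.resize(a,(400,400),interpolation=cv2.INTER_CUBIC); b=cv2.resize(b,(400,320),interpolation=cv2.INTER_CUBIC)
c=np.zeros((400,800,3),np.uint8); c[:,:400]=a; c[:320,400:]=b; cv2.imwrite("pics/z1.png",c)
for n,(u0,u1,v0,v1) in {"scene":(205,235,170,205),"top":(270,298,168,195)}.items():
    im=cv2.imread(f"pics/{n}0.png")[v0:v1,u0:u1].astype(int); m=(im[:,:,2]>100)&(im[:,:,1]<.5*im[:,:,2])
    ys,xs=np.nonzero(m); print(n,xs.mean()+u0,ys.mean()+v0,xs.min()+u0,xs.max()+u0,ys.min()+v0,ys.max()+v0,len(xs), atz(n,xs.mean()+u0,ys.mean()+v0,95))
E
```

```text
scene 218.94285714285715 186.8857142857143 212 226 182 191 70 [550.33274579 -64.38350341  95.        ]
top 283.24074074074076 180.14814814814815 277 289 174 186 54 [554.16496321 -64.4029098   95.        ]
```

View pics/z1.png

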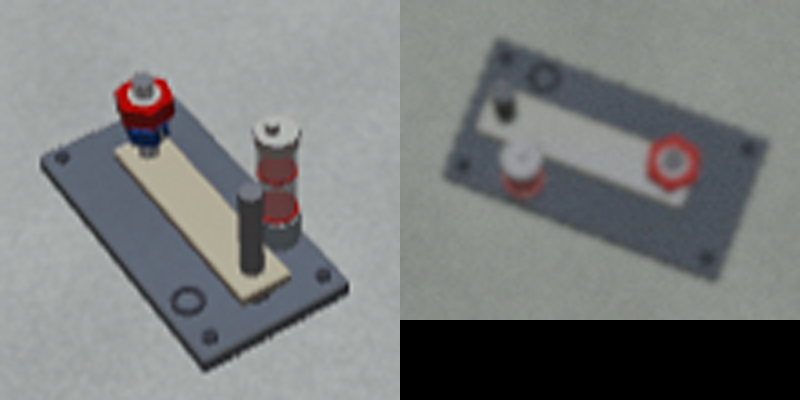

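Call:
{"method": "step_arm", "body": {
  "commands": [0, 0, 1, 0.45, -0.66, 0, 1, 0, 0, 1, 0.45, -0.66, 0, 1, 0, 0, 1, 0.45, -0.66, 0, 1, 0, 0, 1, 0.45, -0.66, 0, 1, 0, 0, 1, 0.45, -0.66, 0, 1]
}}

```text
time_s: 0.78
eef_pos: [286.4, 329.4, 253.1]
eef_rot: [[-0.987, -0.161, -0.0], [-0.161, 0.987, -0.0], [0.0, -0.0, -1.0]]
ft_force: [0.6, -0.3, -0.8]
gripper_width: 85.5
gripper_force: 0.0
```

Call:
{"method": "step_arm", "body": {
  "commands": [0, 0, 1, 0.45, -0.66, 0, 1, 0, 0, 1, 0.45, -0.66, 0, 1, 0, 0, 1, 0.45, -0.66, 0, 1, 0, 0, 1, 0.45, -0.66, 0, 1, 0, 0, 1, 0.45, -0.66, 0, 1]
}}

```text
time_s: 1.4
eef_pos: [421.3, 131.6, 253.2]
eef_rot: [[-0.826, -0.563, -0.0], [-0.563, 0.826, 0.0], [-0.0, 0.0, -1.0]]
ft_force: [-0.1, 0.2, -0.0]
gripper_width: 85.6
gripper_force: 0.0
```

Call:
{"method": "step_arm", "body": {
  "commands": [0, 0, 1, 0.45, -0.66, 0, 1, 0, 0, 1, 0.45, -0.66, 0, 1, 0, 0, 1, 0.45, -0.66, 0, 1, 0, 0, 1, 0.45, -0.66, 0, 1, 0, 0, 1, 0.45, -0.66, 0, 1]
}}

```text
time_s: 2.02
eef_pos: [556.4, -66.0, 252.9]
eef_rot: [[-0.511, -0.86, -0.001], [-0.86, 0.511, 0.0], [-0.0, 0.001, -1.0]]
ft_force: [-0.1, 0.0, 0.3]
gripper_width: 85.1
gripper_force: 0.0
```

Call:
{"method": "step_arm", "body": {
  "commands": [0, 0, 0, 0, 0, 0, 1]
}}

```text
time_s: 2.15
eef_pos: [556.3, -70.4, 252.6]
eef_rot: [[-0.52, -0.854, -0.001], [-0.854, 0.52, -0.004], [0.004, -0.001, -1.0]]
ft_force: [-0.7, 0.6, -0.0]
gripper_width: 85.5
gripper_force: 0.0
```

Run:
```python
from h import *
s=sensors.state(); print({k:np.round(s[k],3).tolist() for k in ("time_s","qpos","eef_pos","eef_rot","ft_force","torque")})
i=eyes.camera_info("wrist"); im=eyes.read_camera("wrist"); cv2.imwrite("pics/w1.png",im[:,:,::-1])
import pickle; pickle.dump((i,s),open("w1.pkl","wb")); print(np.round(i["pose"],3).tolist())
```

```text
{'time_s': 2.15, 'qpos': [-15.187, 20.262, 27.993, 85.754, -9.393, 76.367, 162.189], 'eef_pos': [556.283, -70.362, 252.586], 'eef_rot': [[-0.52, -0.854, -0.001], [-0.854, 0.52, -0.004], [0.004, -0.001, -1.0]], 'ft_force': [-0.744, 0.614, -0.02], 'torque': [0.018, 0.071, -0.032]}
[[-0.855, -0.497, -0.152, 517.294], [0.519, -0.818, -0.248, -133.446], [-0.001, -0.291, 0.957, 373.426], [0.0, 0.0, 0.0, 1.0]]
```

View pics/w1.png

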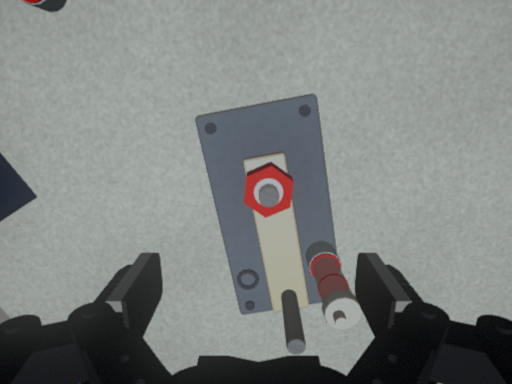

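The wrist view shows the nut at about (268,190) with the rod top at about (269,196). The fingers are clear of everything, and the post and tube A are well off to the side at the bottom of the image. I'll fit the hexagon next.

```bash
cat > fit.py <<'E'
from h import *
from scipy.optimize import minimize
# silhouette fit of nut prism (red) + rod exclusion: params x,y,z(mid),theta
def model(i,p):
    x,y,z,t=p; m=np.zeros((384*4,512*4),np.uint8); R=23.094
    pts=[proj("wrist",[x+R*np.cos(t+np.pi/6+k*np.pi/3),y+R*np.sin(t+np.pi/6+k*np.pi/3),z+h],i) for h in (-9,9) for k in range(6)]
    h=cv2.convexHull(np.float32(pts)*4+1.5); cv2.fillPoly(m,[np.int32(h)],255)
    return cv2.resize(m,(512,384),interpolation=cv2.INTER_AREA)/255.
def fit(i,im,p0,box):
    u0,u1,v0,v1=box; c=im.astype(int); red=((c[...,0]>60)&(c[...,1]<.45*c[...,0])&(c[...,2]<.45*c[...,0])).astype(np.uint8)
    k=np.zeros_like(red); k[v0:v1,u0:u1]=red[v0:v1,u0:u1]
    cs,_=cv2.findContours(k,cv2.RETR_EXTERNAL,cv2.CHAIN_APPROX_NONE); cc=max(cs,key=cv2.contourArea); s=np.zeros_like(red); cv2.drawContours(s,[cc],-1,1,-1)
    best=None
    for t in np.radians(range(0,60,10)):
        f=lambda q: np.abs(model(i,q*[1,1,1,.05])-s).sum()
        r=minimize(f,np.array([p0[0],p0[1],p0[2],t/.05]),method="Nelder-Mead",options=dict(initial_simplex=np.array([p0+[t/.05]]*5)+np.vstack([np.zeros(4),np.diag([4,4,6,3])]),maxiter=250))
        if best is None or r.fun<best.fun: best=r
    q=best.x*[1,1,1,.05]; return q[:3],np.degrees(q[3])%60,best.fun,s.sum()
E
python3 - <<'E'
from fit import *; import pickle
i,s=pickle.load(open("w1.pkl","rb")); im=cv2.imread("pics/w1.png")[:,:,::-1]
print(fit(i,im,[553,-65,92],(235,305,155,225)))
print("rodtop",atz("wrist",269,196,120,i))
c=im[150:235,225:315]; cv2.imwrite("pics/z2.png",cv2.resize(c[:,:,::-1],None,fx=6,fy=6,interpolation=cv2.INTER_CUBIC))
E
```

```text
Traceback (most recent call last):
  File "fit.py", line 16, in fit
    r=minimize(f,np.array([p0[0],p0[1],p0[2],t/.05]),method="Nelder-Mead",options=dict(initial_simplex=np.array([p0+[t/.05]]*5)+np.vstack([np.zeros(4),np.diag([4,4,6,3])]),maxiter=250))
  File "fit.py", line 15, in <lambda>
    f=lambda q: np.abs(model(i,q*[1,1,1,.05])-s).sum()
                       ~~~~~^^^^^^^^^^^^^^^^^
  File "fit.py", line 6, in model
    pts=[proj("wrist",[x+R*np.cos(t+np.pi/6+k*np.pi/3),y+R*np.sin(t+np.pi/6+k*np.pi/3),z+h],i) for h in (-9,9) for k in range(6)]
         ~~~~^^^^^^^^^^^^^^^^^^^^^^^^^^^^^^^^^^^^^^^^^^^^^^^^^^^^^^^^^^^^^^^^^^^^^^^^^^^^^^^^^
  File "h.py", line 11, in proj
    i0,f=P(n); i=i or i0
         ~^^^
  File "h.py", line 4, in P
    i=eyes.camera_info(n); f=192/np.tan(np.radians(i["fov_y"]/2)); return i,f
ValueError: time passes only in moves, steps and waits
```

```bash
cat > h.py <<'E'
import numpy as np, cv2
from workcell import sensors, eyes
def foc(i): return 192/np.tan(np.radians(i["fov_y"]/2))
def atz(i,u,v,z):
    T=np.array(i["pose"]); f=foc(i); d=T[:3,:3]@np.array([(u-i["cx"])/f,-(v-i["cy"])/f,-1]); o=T[:3,3]; return o+d*(z-o[2])/d[2]
def proj(i,p):
    T=np.array(i["pose"]); f=foc(i); c=T[:3,:3].T@(np.asarray(p,float)-T[:3,3]); return i["cx"]+f*c[0]/-c[2], i["cy"]-f*c[1]/-c[2]
E
sed -i 's/proj("wrist",\(\[x.*z+h\]\),i)/proj(i,\1)/' fit.py
python3 - <<'E'
from fit import *; import pickle
i,s=pickle.load(open("w1.pkl","rb")); im=cv2.imread("pics/w1.png")[:,:,::-1]
r=fit(i,im,[553,-65,92],(235,305,155,225)); print(r)
print("rodtop",atz(i,269,196,120))
c=im[150:235,225:315]; c=cv2.resize(c[:,:,::-1],None,fx=6,fy=6,interpolation=cv2.INTER_CUBIC)
for h in (-9,9):
  t=np.radians(r[1]); q=[proj(i,r[0]+[23.094*np.cos(t+np.pi/6+k*np.pi/3),23.094*np.sin(t+np.pi/6+k*np.pi/3),h]) for k in range(6)]
  cv2.polylines(c,[np.int32((np.array(q)-[224.5,149.5])*6)],True,(0,255,0),1)
cv2.imwrite("pics/z2.png",c)
E
```

```text
(array([554.73132694, -54.98887643,  77.4916126 ]), np.float64(22.947840335606273), np.float64(97.87843137254903), np.uint64(1838))
rodtop [551.06848827 -61.79630301 120.        ]
```

View pics/z2.png

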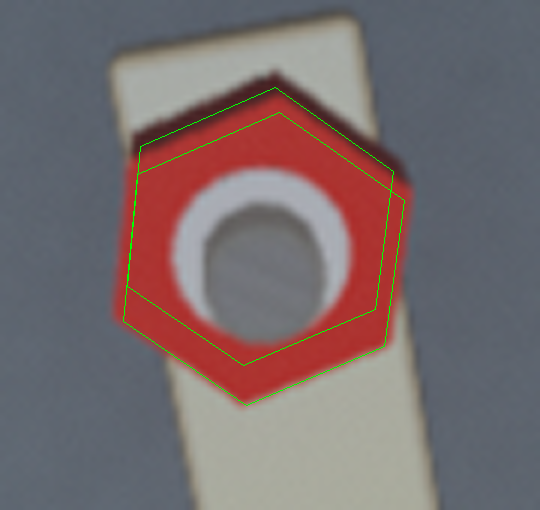

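Run:
```python
from h import *; import pickle
i,s=pickle.load(open("w1.pkl","rb"))
Z=lambda q:(np.array(q,float)+.5)/6-.5+[225,150]
r=atz(i,*Z([264,275]),120); print("rod",r)
for z in (96,98,100,102,104,106,108): print(z,np.round(atz(i,*Z([262,252]),z)-r,1)[:2])
V=np.array([atz(i,*Z(q),103)[:2] for q in [(275,97),(411,190),(393,345),(245,405),(113,318),(133,158)]])
for k in range(3):
    d=V[k]-V[k+3]; print(np.degrees(np.arctan2(d[1],d[0]))%180, np.hypot(*d))
print("tool x az",np.degrees(np.arctan2(s["eef_rot"][1][0],s["eef_rot"][0][0])))
```

```text
rod [551.1034088  -62.38811106 120.        ]
96 [1.7 3.6]
98 [1.4 3. ]
100 [1.2 2.5]
102 [0.9 2. ]
104 [0.6 1.4]
106 [0.4 0.9]
108 [0.1 0.3]
53.853071210875726 45.62557114035891
172.94332718221173 46.07389695028111
112.0274938290509 46.1803728500605
tool x az -121.35984541406614
```

Call:
{"method": "step_arm", "body": {
  "commands": [0, 0, -1, -0.08, 0.13, -0.5, 1, 0, 0, -0.16, 0, 0, -0.5, 1, 0, 0, 0, 0, 0, -0.4, 1, 0, 0, 0, 0, 0, 0, 1, 0, 0, 0, 0, 0, 0, 1]
}}

```text
time_s: 2.82
eef_pos: [551.5, -56.4, 170.3]
eef_rot: [[-0.597, -0.802, 0.002], [-0.802, 0.597, 0.001], [-0.001, -0.001, -1.0]]
ft_force: [0.1, 0.2, 0.1]
gripper_width: 85.2
gripper_force: 0.0
```

Run:
```python
from h import *
for _ in range(4):
    i=eyes.camera_info("wrist"); im=eyes.read_camera("wrist"); s=sensors.state(); print({k:np.round(s[k],2).tolist() for k in ("time_s","qpos","eef_pos","eef_rot","ft_force","torque")})
cv2.imwrite("pics/w2.png",im[:,:,::-1])
import pickle; pickle.dump((i,s),open("w2.pkl","wb"))
```

```text
{'time_s': 2.88, 'qpos': [-16.44, 23.03, 27.68, 94.1, -11.56, 65.58, 157.48], 'eef_pos': [551.81, -56.71, 170.72], 'eef_rot': [[-0.6, -0.8, 0.0], [-0.8, 0.6, 0.0], [-0.0, -0.0, -1.0]], 'ft_force': [0.94, -0.17, -0.06], 'torque': [0.0, 0.0, -0.02]}
{'time_s': 2.92, 'qpos': [-16.42, 23.03, 27.69, 94.09, -11.56, 65.57, 157.48], 'eef_pos': [551.93, -57.0, 170.82], 'eef_rot': [[-0.6, -0.8, 0.0], [-0.8, 0.6, 0.0], [-0.0, -0.0, -1.0]], 'ft_force': [0.87, 0.76, 0.67], 'torque': [0.01, -0.02, -0.03]}
{'time_s': 2.98, 'qpos': [-16.41, 23.03, 27.69, 94.1, -11.56, 65.57, 157.48], 'eef_pos': [551.88, -57.15, 170.73], 'eef_rot': [[-0.6, -0.8, 0.0], [-0.8, 0.6, 0.0], [-0.0, -0.0, -1.0]], 'ft_force': [-0.58, -0.08, 0.12], 'torque': [-0.01, -0.02, -0.06]}
{'time_s': 3.02, 'qpos': [-16.4, 23.04, 27.7, 94.11, -11.56, 65.56, 157.49], 'eef_pos': [551.75, -57.27, 170.53], 'eef_rot': [[-0.6, -0.8, 0.0], [-0.8, 0.6, 0.0], [-0.0, -0.0, -1.0]], 'ft_force': [-0.43, -0.29, 0.37], 'torque': [-0.01, -0.05, 0.01]}
```

View pics/w2.png

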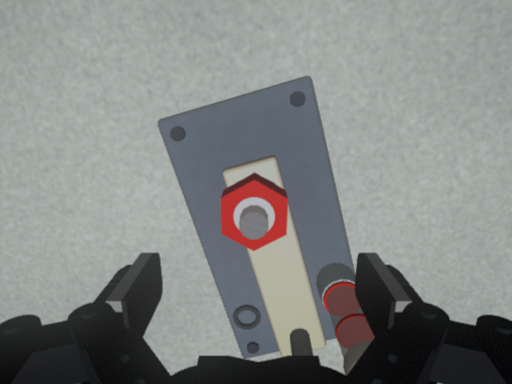

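Run:
```python
from h import *; import pickle
i,s=pickle.load(open("w2.pkl","rb")); im=cv2.imread("pics/w2.png")
cv2.imwrite("pics/z3.png",cv2.resize(im[165:260,205:305],None,fx=6,fy=6,interpolation=cv2.INTER_CUBIC))
print(np.round(i["pose"],2).tolist(), atz(i,254,222,120), [proj(i,[x,y,120]) for x,y in ((551,-62),(559.5,-62),(542.5,-62))])
```

```text
[[-0.8, -0.57, -0.18, 506.66], [0.6, -0.77, -0.24, -116.77], [-0.0, -0.3, 0.96, 291.13], [0.0, 0.0, 0.0, 1.0]] [550.11314904 -62.70435743 120.        ] [(np.float64(253.48203141648048), np.float64(223.8345022933912)), (np.float64(241.32498689195552), np.float64(232.2452784472266)), (np.float64(265.84035420886977), np.float64(215.28447301333557))]
```

View pics/z3.png

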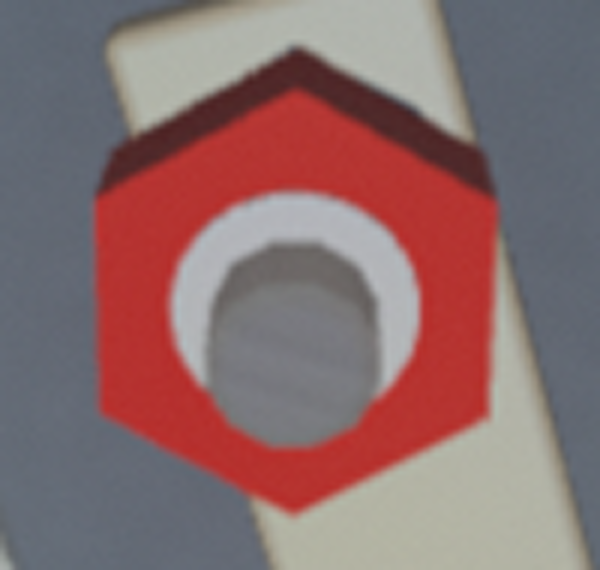

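Run:
```python
from h import *; import pickle
i,s=pickle.load(open("w2.pkl","rb"))
Z=lambda q:(np.array(q,float)+.5)/6-.5+[205,165]
r=atz(i,*Z([294,365]),120); print(r)
for z in range(94,108,2): print(z,np.round(atz(i,*Z([295.5,304]),z)-r,1)[:2])
R=np.array(s["eef_rot"]); print("tool-frame offset", R.T@(r-s["eef_pos"]))
print(np.linalg.norm(atz(i,*Z([97,300]),101)-atz(i,*Z([494,300]),101)))
```

```text
[551.52288633 -61.20902164 120.        ]
94 [2.5 3. ]
96 [2.  2.4]
98 [1.6 1.8]
100 [1.1 1.2]
102 [0.6 0.6]
104 [0.1 0. ]
106 [-0.4 -0.6]
tool-frame offset [ 3.3711677  -2.0819565  50.52868515]
40.42521245858077
```

Call:
{"method": "step_arm", "body": {
  "commands": [0, 0, 0, 0, -0.07, -0.3, 1, 0, 0, 0, 0, 0, -0.3, 1, 0, 0, 0, 0, 0, -0.3, 1, 0, 0, 0, 0, 0, -0.29, 1, 0, 0, 0, 0, 0, 0, 1]
}}

```text
time_s: 3.65
eef_pos: [550.0, -61.2, 96.7]
eef_rot: [[-0.598, -0.802, -0.003], [-0.802, 0.598, 0.0], [0.002, 0.002, -1.0]]
ft_force: [-0.3, -0.5, 0.2]
gripper_width: 85.1
gripper_force: 0.0
```

Call:
{"method": "step_arm", "body": {
  "commands": [0, 0, 0, 0, 0, 0, -0.5, 0, 0, 0, 0, 0, 0, -0.5, 0, 0, 0, 0, 0, 0, -0.5, 0, 0, 0, 0, 0, 0, -0.5],
  "squeeze": 20
}}

```text
time_s: 4.15
eef_pos: [551.9, -61.8, 98.8]
eef_rot: [[-0.598, -0.802, 0.002], [-0.802, 0.598, -0.0], [-0.001, -0.002, -1.0]]
ft_force: [1.3, -0.9, 2.0]
gripper_width: 39.2
gripper_force: 27.4
```

```bash
cat > st.py <<'E'
from h import *
A=[]
for _ in range(4):
    eyes.read_camera("wrist"); s=sensors.state(); A.append(s)
R=np.array(s["eef_rot"]); m=lambda k:np.mean([a[k] for a in A],0).round(3)
az=np.degrees(np.arctan2(R[1,0],R[0,0]))
f=m("ft_force"); print("t",s["time_s"],"q7",s["qpos"][6].round(1),"az",az.round(2),"pos",m("eef_pos"),"F",f,"Ftool",(R.T@f).round(2),"T",m("torque"),"w",m("gripper_width"),"g",m("gripper_force"))
E
python3 st.py
```

```text
t 4.35 q7 160.1 az -126.72 pos [551.889 -61.744  98.747] F [ 1.048 -0.251  3.693] Ftool [-0.43 -1.   -3.69] T [-0.076 -0.142 -0.045] w 39.472 g 27.508
```

Call:
{"method": "step_arm", "body": {
  "commands": [0, 0, 0, 0, 0, 0, -0.6, 0, 0, 0, 0, 0, 0, -0.6, 0, 0, -0.5, 0, 0, -0.001, -0.6, 0, 0, -0.5, 0, 0, -0.002, -0.6, 0, 0, -1, 0, 0, -0.003, -0.6],
  "squeeze": 80
}}

```text
time_s: 4.97
eef_pos: [551.9, -61.7, 98.5]
eef_rot: [[-0.729, -0.684, 0.002], [-0.684, 0.729, -0.0], [-0.001, -0.001, -1.0]]
ft_force: [0.3, -1.0, 5.8]
gripper_width: 38.7
gripper_force: 82.9
```

Call:
{"method": "step_arm", "body": {
  "commands": [0, 0, -1, 0, 0, -0.003, -0.6, 0, 0, -1, 0, 0, -0.003, -0.6, 0, 0, -1, 0, 0, -0.002, -0.6, 0, 0, -1, 0, 0, -0.003, -0.6, 0, 0, 0, 0, 0, 0, -0.6]
}}

```text
time_s: 5.6
eef_pos: [551.8, -61.5, 97.8]
eef_rot: [[-0.919, -0.395, 0.002], [-0.395, 0.919, -0.0], [-0.002, -0.001, -1.0]]
ft_force: [0.3, -0.0, 5.7]
gripper_width: 38.8
gripper_force: 82.9
```

```bash
python3 st.py
```

```text
t 5.8 q7 133.7 az -156.71 pos [551.796 -61.524  97.818] F [-0.612  0.339  6.634] Ftool [ 0.42  0.55 -6.64] T [-0.006 -0.021 -0.07 ] w 38.66 g 82.928
```

Call:
{"method": "step_arm", "body": {
  "commands": [0, 0, -1, 0, 0, -0.003, -0.6, 0, 0, -1, 0, 0, -0.003, -0.6, 0, 0, -1, 0, 0, -0.002, -0.6, 0, 0, -1, 0, 0, -0.003, -0.6, 0, 0, -1, 0, 0, -0.003, -0.6]
}}

```text
time_s: 6.42
eef_pos: [551.8, -61.3, 97.0]
eef_rot: [[-0.999, 0.032, 0.002], [0.032, 0.999, 0.0], [-0.002, 0.001, -1.0]]
ft_force: [0.1, -0.3, 6.2]
gripper_width: 39.1
gripper_force: 82.9
```

Call:
{"method": "step_arm", "body": {
  "commands": [0, 0, -1, 0, 0, -0.003, -0.6, 0, 0, -1, 0, 0, -0.003, -0.6, 0, 0, -1, 0, 0, -0.002, -0.6, 0, 0, -1, 0, 0, -0.003, -0.6, 0, 0, -1, 0, 0, -0.003, -0.6]
}}

```text
time_s: 7.05
eef_pos: [551.9, -61.1, 96.2]
eef_rot: [[-0.892, 0.451, 0.002], [0.451, 0.892, 0.001], [-0.001, 0.002, -1.0]]
ft_force: [0.0, -0.2, 7.4]
gripper_width: 38.6
gripper_force: 82.9
```

Call:
{"method": "step_arm", "body": {
  "commands": [0, 0, -0.5, 0, 0, -0.001, -0.6, 0, 0, -0.5, 0, 0, -0.001, -0.6]
}}

```text
time_s: 7.3
eef_pos: [551.9, -61.1, 96.0]
eef_rot: [[-0.85, 0.526, 0.002], [0.526, 0.85, 0.001], [-0.001, 0.002, -1.0]]
ft_force: [0.6, 1.0, 6.3]
gripper_width: 38.8
gripper_force: 82.9
```

```bash
python3 st.py
```

```text
t 7.5 q7 86.0 az 148.31 pos [551.904 -61.075  95.984] F [0.144 0.722 6.669] Ftool [ 0.25  0.7  -6.67] T [ 0.122 -0.064 -0.012] w 38.672 g 82.929
```

Call:
{"method": "step_arm", "body": {
  "commands": [0, 0, -1, 0, 0, -0.003, -0.6, 0, 0, -1, 0, 0, -0.003, -0.6, 0, 0, -1, 0, 0, -0.002, -0.6]
}}

```text
time_s: 7.88
eef_pos: [552.0, -61.0, 95.5]
eef_rot: [[-0.684, 0.729, 0.002], [0.729, 0.684, 0.001], [-0.001, 0.002, -1.0]]
ft_force: [1.1, 0.5, 5.4]
gripper_width: 39.0
gripper_force: 82.9
```

```bash
python3 st.py
```

```text
t 8.075 q7 73.2 az 133.31 pos [552.007 -60.994  95.492] F [0.167 0.402 6.536] Ftool [ 0.17  0.41 -6.54] T [ 0.161 -0.095 -0.024] w 38.578 g 82.972
```

Call:
{"method": "step_arm", "body": {
  "commands": [0, 0, -1, 0, 0, -0.003, -0.6, 0, 0, -1, 0, 0, -0.003, -0.6, 0, 0, -1, 0, 0, -0.002, -0.6]
}}

```text
time_s: 8.45
eef_pos: [552.1, -60.9, 95.0]
eef_rot: [[-0.472, 0.881, 0.002], [0.881, 0.472, 0.001], [-0.0, 0.002, -1.0]]
ft_force: [1.2, 1.3, 6.5]
gripper_width: 38.4
gripper_force: 82.9
```

```bash
python3 st.py
```

```text
t 8.65 q7 60.4 az 118.31 pos [552.106 -60.925  94.992] F [0.529 0.833 6.609] Ftool [ 0.48  0.88 -6.61] T [ 0.188 -0.094 -0.071] w 38.764 g 82.952
```

Call:
{"method": "step_arm", "body": {
  "commands": [0, 0, -1, 0, 0, -0.003, -0.6, 0, 0, -1, 0, 0, -0.003, -0.6]
}}

```text
time_s: 8.9
eef_pos: [552.2, -60.9, 94.8]
eef_rot: [[-0.312, 0.95, 0.003], [0.95, 0.312, 0.001], [0.0, 0.003, -1.0]]
ft_force: [0.3, 1.0, 7.8]
gripper_width: 38.8
gripper_force: 83.0
```

```bash
python3 st.py
```

```text
t 9.1 q7 52.0 az 108.33 pos [552.218 -60.914  94.796] F [0.28  0.634 7.761] Ftool [ 0.51  0.49 -7.76] T [ 0.221 -0.091  0.02 ] w 38.699 g 83.056
```

Call:
{"method": "step_arm", "body": {
  "commands": [0, 0, -1, 0, 0, -0.003, -0.6, 0, 0, -1, 0, 0, -0.003, -0.6]
}}

```text
time_s: 9.35
eef_pos: [552.3, -60.9, 94.7]
eef_rot: [[-0.143, 0.99, 0.003], [0.99, 0.143, 0.001], [0.001, 0.003, -1.0]]
ft_force: [1.2, 1.6, 8.6]
gripper_width: 38.7
gripper_force: 83.1
```

```bash
python3 st.py
```

```text
t 9.55 q7 43.5 az 98.34 pos [552.311 -60.926  94.697] F [0.171 1.12  9.129] Ftool [ 1.09  0.36 -9.13] T [ 0.279 -0.014  0.031] w 38.652 g 83.223
```

Call:
{"method": "step_arm", "body": {
  "commands": [0, 0, -1, 0, 0, -0.003, -0.6, 0, 0, -1, 0, 0, -0.003, -0.6]
}}

```text
time_s: 9.8
eef_pos: [552.4, -61.0, 94.6]
eef_rot: [[0.031, 0.999, 0.003], [1.0, -0.031, 0.001], [0.001, 0.003, -1.0]]
ft_force: [-0.8, 1.4, 9.8]
gripper_width: 38.7
gripper_force: 83.3
```

```bash
python3 st.py
```

```text
t 10.0 q7 35.0 az 88.34 pos [552.428 -60.939  94.593] F [-0.431  1.484 10.467] Ftool [  1.48  -0.44 -10.47] T [0.301 0.032 0.014] w 38.721 g 83.397
```

Call:
{"method": "step_arm", "body": {
  "commands": [0, 0, -1, 0, 0, -0.003, -0.6, 0, 0, -1, 0, 0, -0.003, -0.6]
}}

```text
time_s: 10.25
eef_pos: [552.5, -61.0, 94.5]
eef_rot: [[0.205, 0.979, 0.003], [0.979, -0.205, 0.001], [0.002, 0.003, -1.0]]
ft_force: [-1.3, 1.6, 10.6]
gripper_width: 38.9
gripper_force: 83.5
```

```bash
python3 st.py
```

```text
t 10.45 q7 26.5 az 78.34 pos [552.515 -60.987  94.488] F [-0.586  1.971 11.157] Ftool [  1.83  -0.94 -11.16] T [0.36  0.101 0.006] w 38.788 g 83.568
```

Call:
{"method": "step_arm", "body": {
  "commands": [0, 0, -1, 0, 0, 0, -0.6, 0, 0, -1, 0, 0, 0, -0.6]
}}

```text
time_s: 10.7
eef_pos: [552.6, -61.0, 94.5]
eef_rot: [[0.371, 0.929, 0.003], [0.929, -0.371, 0.001], [0.002, 0.003, -1.0]]
ft_force: [0.1, 2.2, 10.5]
gripper_width: 38.9
gripper_force: 83.5
```

```bash
python3 st.py
```

```text
t 10.9 q7 18.0 az 68.34 pos [552.588 -61.026  94.501] F [-0.404  1.56  11.611] Ftool [  1.33  -0.92 -11.61] T [ 0.364  0.083 -0.003] w 38.662 g 83.527
```

Call:
{"method": "step_arm", "body": {
  "commands": [0, 0, -1, 0, 0, 0, -0.6, 0, 0, -1, 0, 0, 0, -0.6]
}}

```text
time_s: 11.15
eef_pos: [552.7, -61.0, 94.5]
eef_rot: [[0.527, 0.85, 0.004], [0.85, -0.527, 0.001], [0.003, 0.003, -1.0]]
ft_force: [0.3, 1.5, 11.2]
gripper_width: 39.1
gripper_force: 83.5
```

```bash
python3 st.py
```

```text
t 11.35 q7 9.4 az 58.34 pos [552.661 -61.061  94.515] F [ 0.319  1.399 11.616] Ftool [  1.39  -0.43 -11.61] T [0.354 0.041 0.011] w 38.648 g 83.506
```

Call:
{"method": "step_arm", "body": {
  "commands": [0, 0, -1, 0, 0, 0, -0.6, 0, 0, -1, 0, 0, 0, -0.6]
}}

```text
time_s: 11.6
eef_pos: [552.7, -61.1, 94.4]
eef_rot: [[0.666, 0.746, 0.004], [0.746, -0.666, 0.001], [0.003, 0.002, -1.0]]
ft_force: [0.6, 1.4, 10.6]
gripper_width: 38.7
gripper_force: 83.4
```

```bash
python3 st.py
```

```text
t 11.8 q7 0.5 az 48.37 pos [552.692 -61.135  94.377] F [ 0.18   1.404 10.652] Ftool [  1.2   -0.77 -10.65] T [ 0.276 -0.054  0.138] w 38.57 g 83.418
```

Call:
{"method": "step_arm", "body": {
  "commands": [0, 0, -1, 0, 0, -0.003, -0.6, 0, 0, -1, 0, 0, -0.003, -0.6]
}}

```text
time_s: 12.05
eef_pos: [552.7, -61.2, 94.1]
eef_rot: [[0.786, 0.619, 0.004], [0.619, -0.786, 0.0], [0.003, 0.002, -1.0]]
ft_force: [0.6, 0.8, 9.5]
gripper_width: 38.6
gripper_force: 83.4
```

```bash
python3 st.py
```

```text
t 12.25 q7 -8.7 az 38.38 pos [552.744 -61.166  94.043] F [ 0.724  1.192 10.458] Ftool [  1.34  -0.46 -10.45] T [ 0.231 -0.064  0.153] w 38.585 g 83.375
```

Call:
{"method": "step_arm", "body": {
  "commands": [0, 0, -1, 0, 0, -0.003, -0.6, 0, 0, -1, 0, 0, -0.003, -0.6]
}}

```text
time_s: 12.5
eef_pos: [552.8, -61.2, 93.7]
eef_rot: [[0.881, 0.473, 0.004], [0.473, -0.881, 0.0], [0.003, 0.002, -1.0]]
ft_force: [0.5, 0.6, 10.2]
gripper_width: 38.7
gripper_force: 83.3
```

```bash
python3 st.py
```

```text
t 12.7 q7 -18.1 az 28.38 pos [552.79  -61.262  93.732] F [ 0.589  1.539 10.013] Ftool [  1.28  -1.06 -10.01] T [ 0.2   -0.117  0.215] w 38.683 g 83.36
```

Call:
{"method": "step_arm", "body": {
  "commands": [0, 0, -1, 0, 0, -0.003, -0.6, 0, 0, -1, 0, 0, -0.003, -0.6]
}}

```text
time_s: 12.95
eef_pos: [552.8, -61.3, 93.4]
eef_rot: [[0.95, 0.313, 0.004], [0.313, -0.95, 0.0], [0.004, 0.001, -1.0]]
ft_force: [-0.1, 1.0, 10.3]
gripper_width: 38.4
gripper_force: 83.3
```

```bash
python3 st.py
```

```text
t 13.15 q7 -27.6 az 18.39 pos [552.802 -61.339  93.396] F [ 0.452  1.116 10.385] Ftool [  0.82  -0.9  -10.38] T [ 0.189 -0.116  0.216] w 38.62 g 83.356
```

Call:
{"method": "step_arm", "body": {
  "commands": [0, 0, -1, 0, 0, -0.003, -0.6, 0, 0, -0.4, 0, 0, -0.001, -0.6]
}}

```text
time_s: 13.4
eef_pos: [552.8, -61.4, 93.2]
eef_rot: [[0.981, 0.196, 0.004], [0.196, -0.981, -0.0], [0.004, 0.001, -1.0]]
ft_force: [0.9, 0.1, 10.3]
gripper_width: 38.7
gripper_force: 83.3
```

```bash
sed -i 's/range(4)/range(6)/' st.py; python3 st.py
```

```text
t 13.7 q7 -34.4 az 11.4 pos [552.806 -61.398  93.174] F [0.887 0.604 9.998] Ftool [ 1.03 -0.41 -9.99] T [ 0.179 -0.122  0.292] w 38.666 g 83.333
```

Call:
{"method": "step_arm", "body": {
  "commands": [0, 0, -0.2, 0, 0, -0.001, -0.6]
}}

```text
time_s: 13.82
eef_pos: [552.8, -61.4, 93.1]
eef_rot: [[0.984, 0.18, 0.004], [0.18, -0.984, -0.0], [0.004, 0.001, -1.0]]
ft_force: [-0.2, 0.7, 9.4]
gripper_width: 38.9
gripper_force: 83.3
```

```bash
python3 st.py
```

```text
t 14.125 q7 -35.4 az 10.42 pos [552.821 -61.405  93.15 ] F [ 0.194  0.862 10.416] Ftool [  0.39  -0.8  -10.42] T [ 0.129 -0.106  0.306] w 38.631 g 83.337
```

Call:
{"method": "step_arm", "body": {
  "commands": [0, 0, -0.2, 0, 0, -0.001, -0.6]
}}

```text
time_s: 14.25
eef_pos: [552.8, -61.4, 93.1]
eef_rot: [[0.987, 0.163, 0.004], [0.163, -0.987, -0.0], [0.004, 0.001, -1.0]]
ft_force: [-0.0, 0.7, 10.7]
gripper_width: 38.7
gripper_force: 83.3
```

```bash
python3 st.py
```

```text
t 14.55 q7 -36.3 az 9.41 pos [552.817 -61.429  93.106] F [ 0.874  0.986 10.105] Ftool [  1.06  -0.82 -10.1 ] T [ 0.154 -0.127  0.328] w 38.812 g 83.348
```

Call:
{"method": "step_arm", "body": {
  "commands": [0, 0, -0.2, 0, 0, -0.001, -0.6]
}}

```text
time_s: 14.68
eef_pos: [552.8, -61.4, 93.1]
eef_rot: [[0.989, 0.146, 0.004], [0.146, -0.989, -0.0], [0.004, 0.001, -1.0]]
ft_force: [0.3, 0.9, 9.4]
gripper_width: 39.0
gripper_force: 83.4
```

```bash
python3 st.py
```

```text
t 14.975 q7 -37.3 az 8.41 pos [552.814 -61.422  93.066] F [ 0.531  0.874 10.534] Ftool [  0.69  -0.78 -10.53] T [ 0.149 -0.093  0.327] w 38.597 g 83.359
```

Call:
{"method": "step_arm", "body": {
  "commands": [0, 0, -0.2, 0, 0, -0.001, -0.6]
}}

```text
time_s: 15.1
eef_pos: [552.8, -61.4, 93.0]
eef_rot: [[0.992, 0.129, 0.004], [0.129, -0.992, -0.0], [0.004, 0.001, -1.0]]
ft_force: [1.4, 0.8, 10.9]
gripper_width: 38.6
gripper_force: 83.5
```

```bash
python3 st.py
```

```text
t 15.4 q7 -38.3 az 7.44 pos [552.831 -61.424  93.045] F [ 0.286  0.682 10.411] Ftool [  0.41  -0.63 -10.41] T [ 0.124 -0.068  0.452] w 38.679 g 83.509
```

Call:
{"method": "step_arm", "body": {
  "commands": [0, 0, -0.2, 0, 0, 0, -0.6]
}}

```text
time_s: 15.52
eef_pos: [552.8, -61.4, 93.0]
eef_rot: [[0.994, 0.112, 0.004], [0.112, -0.994, -0.0], [0.004, 0.001, -1.0]]
ft_force: [-0.1, 1.8, 10.3]
gripper_width: 38.6
gripper_force: 83.5
```

```bash
python3 st.py
```

```text
t 15.825 q7 -39.2 az 6.47 pos [552.834 -61.424  93.034] F [ 0.519  0.553 10.441] Ftool [  0.62  -0.48 -10.44] T [ 0.116 -0.068  0.572] w 38.563 g 83.51
```

Call:
{"method": "step_arm", "body": {
  "commands": [0, 0, 0, 0, 0, 0, 1, 0, 0, 0, 0, 0, 0, 1, 0, 0, 0, 0, 0, 0, 1, 0, 0, 0, 0, 0, 0, 1, 0, 0, 0, 0, 0, 0, 1]
}}

```text
time_s: 16.45
eef_pos: [550.9, -61.5, 91.0]
eef_rot: [[0.994, 0.109, -0.0], [0.109, -0.994, -0.0], [-0.0, -0.0, -1.0]]
ft_force: [0.1, -0.7, -0.1]
gripper_width: 85.4
gripper_force: 0.0
```

```bash
python3 st.py
```

```text
t 16.75 q7 -39.3 az 6.29 pos [550.982 -61.484  91.102] F [-0.088 -0.356 -0.11 ] Ftool [-0.13  0.34  0.11] T [-0.007 -0.002 -0.007] w 85.526 g 0.0
```

Call:
{"method": "step_arm", "body": {
  "commands": [0, 0, 0, 0, 0, 0.3, 1, 0, 0, 0, 0, 0, 0.5, 1, 0, 0, 0, 0, 0, 0.6, 1, 0, 0, 0, 0, 0, 0.6, 1, 0, 0, 0, 0, 0, 0.6, 1]
}}

```text
time_s: 17.38
eef_pos: [550.8, -61.6, 248.4]
eef_rot: [[0.994, 0.109, 0.0], [0.109, -0.994, 0.0], [0.0, -0.0, -1.0]]
ft_force: [1.1, 0.9, 0.5]
gripper_width: 85.5
gripper_force: 0.0
```

Call:
{"method": "step_arm", "body": {
  "commands": [0, 0, 0, 0, 0, 0, 1, 0, 0, 0, 0, 0, 0, 1, 0, 0, 0, 0, 0, 0, 1]
}}

```text
time_s: 17.75
eef_pos: [550.3, -61.0, 245.7]
eef_rot: [[0.994, 0.109, -0.003], [0.109, -0.994, 0.0], [-0.003, -0.001, -1.0]]
ft_force: [-0.2, -1.5, 0.5]
gripper_width: 85.7
gripper_force: 0.0
```

```bash
python3 st.py
python3 - <<'E'
from h import *
w=eyes.read_camera("wrist")[:,:,::-1]; s=eyes.read_camera("scene")[:,:,::-1]
w=cv2.resize(w,(400,300)); s0=cv2.imread("pics/scene0.png")
f=lambda a:cv2.resize(a[165:225,190:250],(300,300),interpolation=cv2.INTER_CUBIC)
c=np.zeros((600,700,3),np.uint8); c[:300,:400]=w; c[:300,400:]=f(s0); c[300:,400:]=f(s); c[300:,:400]=cv2.resize(s[150:270,100:420],(400,300))
cv2.imwrite("pics/end.png",c)
E
```

```text
t 18.05 q7 -51.3 az 6.28 pos [550.618 -61.252 246.25 ] F [-0.394 -0.074 -0.228] Ftool [-0.4   0.03  0.23] T [-0.024 -0.019  0.011] w 85.448 g 0.0
```

View pics/end.png

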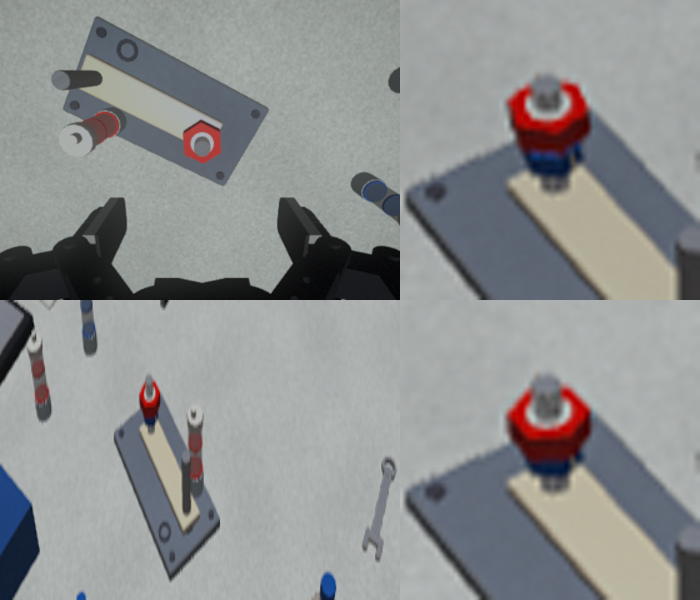

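The final composite shows the lock nut lower on the rod, sitting on the blue nut (about (548,425) in the lower-right crop). The tubes, washer and spanner have not moved, and the gripper is clear.

```bash
python3 -c "
from workcell import robot; print(robot.sign_off())"
```

```text
the job is handed in; nothing more can be done
None
```

I ran the lock nut down about 227° until it stopped descending, at about the travel expected for a flat washer, tightened it to about 0.57 N m (below the 0.7 N m that would drag the stop nut), let go with the bystanders in view undisturbed, and handed in the job; I did not check the stop nut's white mark in a picture.

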